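Push the stuck plug out of the rack's drain pipe

ROBOT

A 6-joint arm with a two-finger parallel gripper is mounted at the origin on the work surface. World frame = base frame: x ahead of the robot, y to its left, z up, the work surface at z = 0. Lengths are in m, angles in rad, forces in N, time in s.
With the tool pointing down it reaches from about 0.225 to 0.875 m from the base axis. Payload 3.4 kg.
Tool frame: the origin (TCP) lies at the very end of the fingers, on their centre line; the grasp point (between the pads) lies 19 mm behind it (manip.hold_point_z is the distance from the TCP to the grasp point, in m); z points along the fingers, y is the line along which they close (so a half turn about z gives the same grasp; the last joint's range is limited). The gripper opens to 85 mm and grips with 20 to 120 N. Pads are 22 mm wide; open, the fingers measure 114 mm over their backs; the gripper's body (76 mm by 85 mm) begins 54 mm behind the grasp point. The pads swing forward as they close: fully open they stand 13 mm farther back than shut.
Start: joints at [-0.121, 0.276, 1.505, -0, 1.361, -0.121], TCP at [0.575, -0, 0.231] pointing down, gripper open.
Joint ranges: [-2.89, 2.89], [-0.75, 2.08], [0.22, 2.7], [-1.18, 4.32], [0.11, 2.71], [-2.7, 2.7]. Speed limits (rad/s): [2.57, 2.57, 3.14, 3.14, 3.14, 3.14].

INTERFACE

Orientations are given as a unit quaternion [w, x, y, z].
In Python, from rig import readout, viewer, order, manip gives the robot as it stands. The module is installed in compiled form; this text tells all that it offers.
- The arm moves only by the tool send_rows, never from a script. Its arguments are lists of equal length, an entry for each row: "xyz": the shift along the world's x, y, z in m, a list of three; "delta_rot": the turn, a rotation vector about the world's x, y, z in degrees, a list of three. In form: {"xyz": [[tx, ty, tz], ...], "delta_rot": [[wx, wy, wz], ...]}. A call has 1 to 12 rows; each row shifts and turns the commanded pose from where the row before left it; what a row does not reach is not made up. A row lasts 1/10 s, in which the tool goes at most 50 mm and 8.59 degrees, less where a joint would pass 70% of its speed; a pose out of reach is approached as far as the arm can. A call with a gripper value outside its range is refused whole. "gripper" is the finger opening in m, from 0 to 0.0854, set as the call begins (left out, the last holds). The fingers move at their own pace and stop on an object; "force" is the grip in N (left out, the last holds). Time passes only in rows, so rows that do not move let the fingers close. It gives the time, the measured TCP pose, the force, the opening and the grip force at its end, in the units of the state.
- readout.get_state(): the state, without advancing time (a new reading comes with each control period).
- viewer.get_image(name): name is "scene" or "side" or "wrist"; returns a dict with "color" (480x640x3 uint8, red, green, blue), "depth" (480x640 float32, m along the optical axis (not along the pixel's ray), 0 where there is no reading), "K" (3x3 intrinsics, pixels), "dist" ([k1, k2, p1, p2, k3] as OpenCV has them; the pictures are not rectified), "camera_from_world" (4x4, takes a point from world to camera coordinates). Camera axes: x right, y up, looking along -z (the intrinsics and any distortion apply to the point x, -y, -z); pixel columns grow to the right and rows downward; lengths in m; the calibration is good to about 2 mm. A picture is of the moment at which its call begins.
- order.sign_off(): hands the job in; it is judged then, once.
The state is a dict: "clock": time; "qpos": joint angles; "qd": joint speeds; "effort": joint torques, N m; "position": TCP position; "ee_rot": TCP orientation; "contact_force": force on the tool from outside, world axes, zero at the start; "moment": the same for the moment, N m; "width": finger opening in m; "gripper_force": force on a finger pad.
Only numpy, scipy, OpenCV 4.12 (cv2) and the standard library are available. Lean on these libraries where they do the work, as an engineer would, in place of code of your own. Each camera call takes 0.05 s, during which the arm holds its last target. There are 200 camera calls.

TASK

A hard plastic plug is stuck in the upright drain pipe of the small steel rack. Take the push rod out of its stand, feel its tip down through the off-centre hole of the funnel without forcing it (keep under about 15 N on the funnel and 25 N on the plug) and push the plug right through so that it drops out below into the rack's tray. Then stand the rod back in its stand, let go, and leave the other things where they are.

Things in the scene. Friction and masses are not known exactly. Their poses are not given: they have to be found in the camera images.
- rack: Fixed slim steel rack, 155 x 195 mm: open tray at the bottom (150 x 190 mm outside, floor top 11 mm, rim 34 mm above the table), top plate with its top 114 mm up. A grey upright pipe (outside 46, bore 40 mm) runs through the plate's centre from 130 down to 75 mm above the table and is open over the tray. It carries a white funnel. Origin on the table under the pipe axis, z up.
- pipe_top (a point): Point on the pipe axis at the pipe's top, 130 mm up. On it lies the funnel's square white plate, 52 mm wide, 6 mm thick, with a straight round hole 17 mm wide. This hole is NOT here: its axis stands 7 mm aside of the pipe axis, in a direction that is unknown and not measured (the funnel is on a stiff swivel). Funnel and plate give about 1 mm per 1.5 N downwards, 10 mm at most.
- funnel_rim (a point): Point on the pipe axis at the height of the funnel's rim, 24 mm above pipe_top. The cone narrows from 38 mm inside at the rim to 17 mm at the plate's top (6 mm above pipe_top). It is concentric with the hole, so 7 mm off this point. A rod lowered here lands on the cone, which then pushes it sideways towards the hole.
- pipe_end (a point): Centre of the pipe's open lower end, 75 mm above the table. Two rubber lips 2 to 20 mm above it pinch the plug; pushing the plug takes about 5 to 15 N. The plug drops when the rod's tip comes to about this point.
- plug: Plain grey hard plastic cylinder, 35 mm across, 28 mm high, 50 g, stuck in the pipe 4 to 13 mm above its lower end. Origin at the centre of its underside, z along its axis.
- rod: Steel push rod, loose, 170 mm long, about 140 g: lower 105 mm a round bar 14 mm across whose last 4 mm taper to 9 mm, above it a black square handle 22 x 22 mm, 65 mm long. Stands upright in its stand. Origin at the centre of the tip (lower end), z up along the rod, x and y square to the handle's faces.
- rod_grip (a point): Centre of the rod's square handle, 137.5 mm up from the tip.
- stand_hole0 (a point): Centre of the mouth of the round hole in the rod's stand, a fixed white ceramic block 75 x 75 x 55 mm. The hole is 19 mm wide, 45 mm deep, with a 3 mm chamfer; mouth 55 mm above the table.
- bottle: Bystander: closed teal bottle, 72 mm across, 210 mm high; origin at the centre of its underside.
- brush: Bystander: scrub brush in green plastic, 190 mm long, lying; origin under its middle.
- dispenser: Bystander: stainless pump dispenser, 66 mm across, 175 mm high; origin at the centre of its underside.
- cup: Bystander: white ceramic cup, 72 mm across, 80 mm high; origin at the centre of its underside.
- plunger: Bystander: plunger, rubber bell 120 mm across, upright wooden handle to 250 mm; origin at the centre of its underside.
- soapdish: Bystander: ceramic soap dish 100 x 70 x 25 mm; origin at the centre of its underside.
- paperroll: Bystander: paper roll standing, 104 mm across, 100 mm high; origin at the centre of its underside.
Not all that is in view belongs to the job. What is shaped like the part that bears stand_hole0 but green or purple is not meant.

How it is judged:
On the way, in this order (a step that is already met when the one before it is completed fails the run):
1. the rod is lifted clear out of its stand (z of rod in the frame of stand_hole0 above 0.01 m), for 0.1 s.
2. the rod is down inside the pipe and the plug has been pushed out below it (horizontal distance between rod and pipe_top below 0.014 m and z of rod in the frame of pipe_top below -0.03 m and z of plug in the frame of rack below 0.045 m), for 0.05 s.
At the end, for the whole second after the job is handed in: The plug lies at rest in the rack's tray (inside its outline, origin lower than 45 mm); the rod stands at rest in its stand, its tip at least 35 mm down the hole and within 12 mm of its axis, leaning less than 0.2 rad, let go (x of plug in the frame of rack between -0.075 and 0.075 m and y of plug in the frame of rack between -0.095 and 0.095 m and height (world z) of plug below 0.045 m and linear speed of each of plug, rod below 0.03 m/s and horizontal distance between rod and stand_hole0 below 0.012 m and z of rod in the frame of stand_hole0 below -0.035 m and angle between rod's own z axis and vertical below 0.2 rad); the robot touches nothing.
It fails at once if the rod or the robot presses on the rack or its funnel with more than 15 N (contact force between any of rod, the fingers, the arm and rack above 15 N).
It fails at once if the rod presses on the plug with more than 25 N (contact force between rod and plug above 25 N).
It fails at once if a bystander is moved more than 30 mm (distance of any of bottle, brush, dispenser, cup, plunger, soapdish, paperroll from where it was at the start of the episode above 0.03 m).
It also fails if it takes over 67 s, if anything falls off the work surface, if the arm or the gripper's body presses on something with over 40 N, if the wrist force passes 120 N, or if a joint passes its speed limit or range.

## Working session

There is one attempt and no reset: what is moved stays moved. The work goes in short steps, Python scripts to look and compute and a tool call to move; the robot and the scene stay as the last step left them, time stands still between calls to the robot, and variables do not carry over. Pictures are saved under pics/ and viewed, at most 10 in all, crops included, and the job is handed in when it is done.

Besides the shell and the picture viewer there is one more tool, called after "Emit:" as a command line: name --argument value ..., lists and objects as JSON in quotes. send_rows: Moves the arm, as the interface text tells. Its arguments: {"type":"object","properties":{"xyz":{"type":"array"},"delta_rot":{"type":"array"},"gripper":{"type":"number"},"force":{"type":"number"}},"required":["xyz","delta_rot"]}

```bash
mkdir -p pics
cat > h.py <<'E'
import numpy as np, cv2
from rig import readout, viewer, order, manip
def grab(name):
    im=viewer.get_image(name); np.savez(f'{name}.npz',**im); return im
def world(im,u=None,v=None):
    K=np.array(im['K'],float);d=np.array(im['dist'],float);T=np.linalg.inv(np.array(im['camera_from_world']))
    D=im['depth']
    if u is None:
        vv,uu=np.mgrid[0:480,0:640]
    else: uu=np.atleast_1d(u);vv=np.atleast_1d(v)
    p=cv2.undistortPoints(np.stack([uu.ravel(),vv.ravel()],1).astype(float)[:,None],K,d)[:,0]
    z=D[vv.ravel(),uu.ravel()]
    P=np.stack([p[:,0]*z,-p[:,1]*z,-z,np.ones_like(z)],1)@T.T
    P=P[:,:3]; P[z==0]=np.nan
    return P.reshape(uu.shape+(3,))
def proj(im,X):
    X=np.atleast_2d(X);T=np.array(im['camera_from_world'])
    c=(np.c_[X,np.ones(len(X))]@T.T)[:,:3]*[1,-1,-1]
    return cv2.projectPoints(c,np.zeros(3),np.zeros(3),np.array(im['K'],float),np.array(im['dist'],float))[0][:,0]
E
python3 - <<'E'
from h import *
s=readout.get_state();print(s,manip.hold_point_z)
a=grab('scene');b=grab('side')
for n,i in(('scene',a),('side',b)):
    cv2.imwrite(f'pics/{n}0.png',i['color'][...,::-1]); print(n,np.linalg.inv(i['camera_from_world'])[:3,3],i['K'][0],i['dist'])
E
```

```text
{'clock': 0.0, 'qpos': array([-1.20998190e-01,  2.76592821e-01,  1.50613278e+00,  2.29463842e-05,
        1.36069036e+00, -1.20974792e-01]), 'qd': array([ 0.00014711, -0.0016756 , -0.00029473,  0.00115815,  0.00068491,
       -0.00123767]), 'effort': array([ 6.20495921e-04, -4.16768074e+01, -2.45808578e+01, -1.52056768e-04,
        1.11346930e-02,  1.69860516e-05]), 'position': array([5.74475736e-01, 6.76382875e-05, 2.30441086e-01]), 'ee_rot': array([-7.24645987e-04,  7.07116459e-01,  7.07096515e-01, -5.53291510e-04]), 'contact_force': array([-0.04626468, -0.38005524,  0.04760142]), 'moment': array([ 0.02581714, -0.00667989, -0.01704261]), 'gripper_force': 0.0, 'width': 0.08553120888737792} 0.0187
scene [1.13848282 0.80199481 0.87095145] [451.12097918   0.         319.39474873] [-0.11145562  0.          0.          0.          0.        ]
side [ 0.27868723 -0.78849511  0.88451338] [466.68905952   0.         320.16037801] [0.01209647 0.         0.         0.         0.        ]
```

View pics/scene0.png

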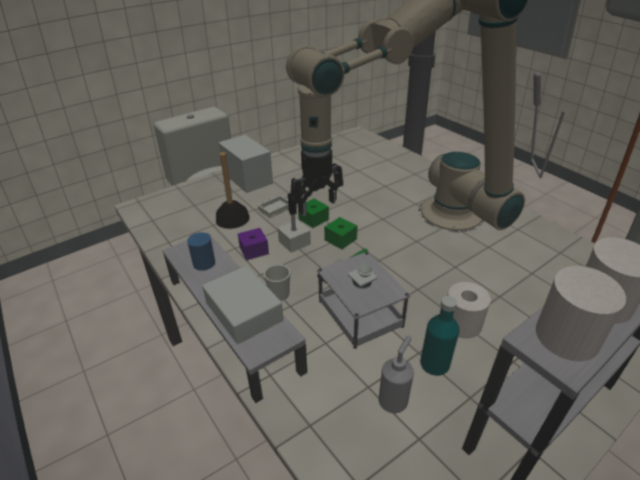

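View pics/side0.png

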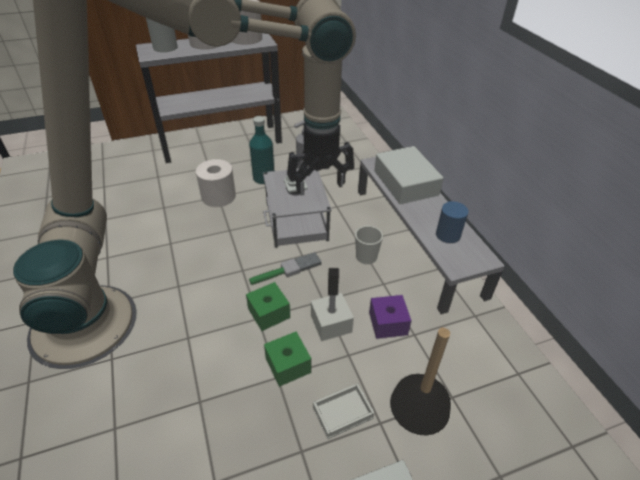

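The side view shows the rod (black handle, ~(333,282)) in the white block at (332,315). The green blocks at (268,305) and (288,357) and the purple one at (390,315) are decoys. The rack is at (296,205) with its funnel near (293,185). In the scene view the white block is at (294,235) and the funnel at (362,275).

Run:
```python
from h import *
ims={n:dict(np.load(n+'.npz')) for n in('scene','side')}
for n,im in ims.items():
    W=world(im);c=im['color'].astype(int)
    vv,uu=np.mgrid[0:480,0:640]
    def box(u0,v0,u1,v1): return (uu>=u0)&(uu<u1)&(vv>=v0)&(vv<v1)
    st,ra=(box(275,215,315,255),box(310,245,415,350)) if n=='scene' else (box(305,255,360,345),box(255,160,335,250))
    z=W[...,2]
    for nm,m in(('standtop',st&(abs(z-.055)<.006)),('handle',st&(z>.1)&(z<.2)),('plate',ra&(abs(z-.114)<.006)),('funnel',ra&(z>.135)&(z<.165))):
        P=W[m]
        if len(P)<5: print(n,nm,len(P));continue
        r=cv2.minAreaRect((P[:,:2]*1000).astype(np.float32))
        print(n,nm,len(P),P.mean(0).round(4),P.min(0).round(3),P.max(0).round(3),np.round(r[0],1),np.round(r[1],1),round(r[2],1))
i=ims['side']['color'][...,::-1]
a=cv2.resize(i[255:345,300:400],None,fx=4,fy=4,interpolation=2);b=cv2.resize(ims['scene']['color'][...,::-1][240:330,310:410],None,fx=4,fy=4,interpolation=2)
cv2.imwrite('pics/crop1.png',np.hstack([a,b]))
```

```text
scene standtop 330 [ 0.5388 -0.1822  0.0527] [ 0.444 -0.228  0.049] [ 0.575 -0.145  0.061] [ 511. -184.] [ 83.3 130.2] 86.1
scene handle 10 [ 0.5392 -0.1825  0.1052] [ 0.532 -0.188  0.1  ] [ 0.543 -0.178  0.111] [ 538.5 -183.2] [10.4  9.4] 57.2
scene plate 2903 [0.5774 0.1901 0.1121] [0.481 0.07  0.108] [0.661 0.286 0.12 ] [569.8 179.2] [201.  157.3] 81.4
scene funnel 222 [0.5657 0.1809 0.1434] [0.541 0.156 0.135] [0.598 0.209 0.154] [570.4 184.7] [51.4 53.4] 79.7
side standtop 848 [ 0.5342 -0.1958  0.0533] [ 0.498 -0.231  0.049] [ 0.574 -0.151  0.061] [ 536.1 -191.3] [79.1 76. ] 89.4
side handle 317 [ 0.5333 -0.198   0.1525] [ 0.522 -0.205  0.1  ] [ 0.549 -0.179  0.182] [ 535.6 -192.5] [23.9 22.3] 72.5
side plate 2060 [0.5628 0.155  0.1121] [0.48  0.065 0.108] [0.66  0.285 0.119] [571.  175.3] [203.8 155.6] 81.4
side funnel 75 [0.5549 0.171  0.1438] [0.543 0.149 0.135] [0.593 0.194 0.154] [567.9 171.6] [49.9 45. ] 0.1
```

View pics/crop1.png

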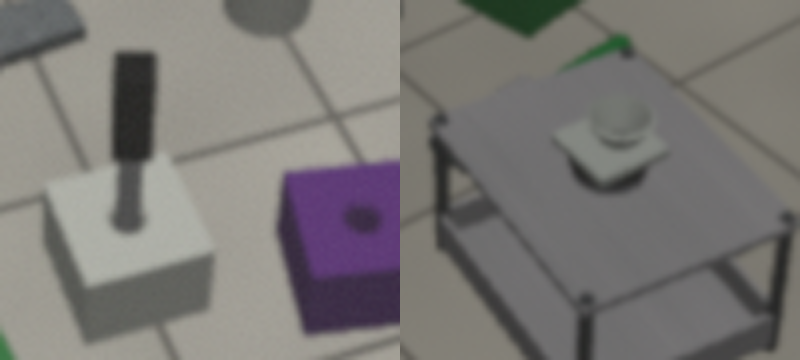

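The crop confirms the rod stands in the white block, not in the green or purple ones. The funnel cup sits off centre on its square plate. Next I'll go above the rod for a close look.

Emit:
send_rows --xyz '[[-0.003,-0.015,0.01],[-0.007,-0.035,0.01],[-0.008,-0.04,0.01],[-0.008,-0.04,0],[-0.007,-0.035,0],[-0.005,-0.02,0],[0,-0.007,0],[0,0,0],[0,0,0]]' --delta_rot '[[0,0,0],[0,0,0],[0,0,0],[0,0,0],[0,0,0],[0,0,0],[0,0,0],[0,0,0],[0,0,0]]' --gripper 0.0854 --force 60

```text
clock: 1.0
position: [0.5371, -0.1914, 0.2615]
ee_rot: [-0.0, 0.707, 0.707, 0.0]
contact_force: [-0.6, 0.1, -0.1]
width: 0.0853
gripper_force: 0.0
```

Run:
```python
from h import *
w=grab('wrist');s=grab('scene');print(np.linalg.inv(w['camera_from_world']).round(3),w['K'][0])
cv2.imwrite('pics/w1.png',w['color'][...,::-1])
W=world(w);m=(W[...,2]>.165)&(W[...,2]<.195)&(abs(W[...,0]-.536)<.03)&(abs(W[...,1]+.192)<.03)
P=W[m];print(len(P),P.mean(0) if len(P) else 0, cv2.minAreaRect((P[:,:2]*1000).astype(np.float32)) if len(P) else 0)
# scene: funnel rim, handle
W=world(s);ra=np.zeros((480,640),bool);ra[245:350,310:415]=1
for zr in((.148,.160),(.134,.138)):
    m=ra&(W[...,2]>zr[0])&(W[...,2]<zr[1]);P=W[m];print(len(P),P.mean(0),P.min(0),P.max(0),cv2.minAreaRect((P[:,:2]*1000).astype(np.float32)))
```

```text
[[ 1.    -0.    -0.     0.536]
 [ 0.     0.962  0.275 -0.123]
 [ 0.    -0.275  0.962  0.406]
 [ 0.     0.     0.     1.   ]] [405.73342935   0.         322.31433655]
1582 [ 0.5347527  -0.18851986  0.18000354] ((534.64697265625, -190.24765014648438), (22.272153854370117, 22.089632034301758), 70.03482055664062)
71 [0.56270805 0.18016003 0.15062094] [0.54258401 0.16003068 0.14805318] [0.58357298 0.20216108 0.15453837] ((563.3367309570312, 180.95977783203125), (40.12290573120117, 41.219757080078125), 67.18760681152344)
140 [0.57448344 0.1858411  0.13521522] [0.54610569 0.15301867 0.13403339] [0.59798914 0.21028595 0.13784574] ((571.3317260742188, 181.8900146484375), (55.694766998291016, 51.460609436035156), 87.35855865478516)
```

View pics/w1.png

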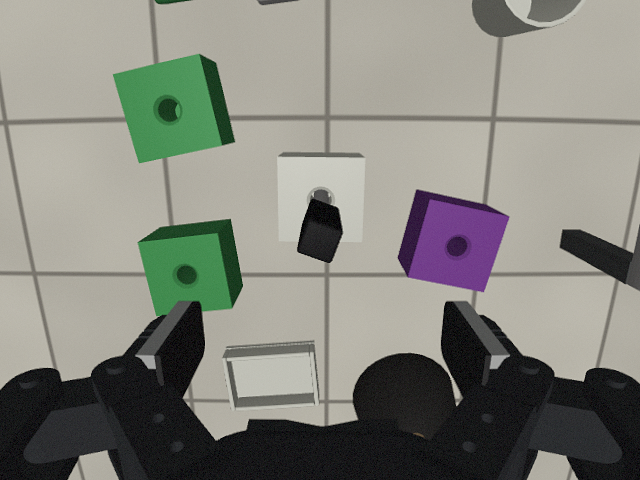

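Wrist view: the rod top is at about (320,245) in the white stand at (320,195), with the handle yawed about -20°. The plunger bell is at (405,400), so I'll check its clearance.

Run:
```python
from h import *
im=dict(np.load('side.npz'));W=world(im)
P=W[325:400,425:450].reshape(-1,3);P=P[(P[:,2]>.12)&(P[:,2]<.27)];print(len(P),np.median(P,0),P.max(0))
# wrist: stand hole
w=dict(np.load('wrist.npz'));W=world(w);m=(abs(W[...,2]-.055)<.004);m[:140]=0;m[260:]=0;m[:,:260]=0;m[:,380:]=0
P=W[m];print(P.mean(0),cv2.minAreaRect((P[:,:2]*1000).astype(np.float32)))
```

```text
612 [ 0.6265535  -0.44267599  0.20153129] [ 0.64198903 -0.42721668  0.25166199]
[ 0.53440041 -0.18327071  0.0564453 ] ((534.6085205078125, -190.32012939453125), (75.55066680908203, 75.28707122802734), 89.33937072753906)
```

Emit:
send_rows --xyz '[[-0.0025,0.001,0],[0,0,0],[0,0,0],[0,0,-0.02],[0,0,-0.03],[0,0,-0.03],[0,0,-0.03],[0,0,-0.0225],[0,0,0]]' --delta_rot '[[0,0,-7],[0,0,-7],[0,0,-6],[0,0,0],[0,0,0],[0,0,0],[0,0,0],[0,0,0],[0,0,0]]'

```text
clock: 2.0
position: [0.5324, -0.1887, 0.1257]
ee_rot: [-0.003, 0.819, 0.574, -0.002]
contact_force: [-1.0, 0.3, -0.3]
width: 0.0855
gripper_force: 0.0
```

Emit:
send_rows --xyz '[[0,0,0],[0,0,0],[0,0,0],[0,0,0],[0,0,0],[0,0,0],[0,0,0],[0,0,0]]' --delta_rot '[[0,0,0],[0,0,0],[0,0,0],[0,0,0],[0,0,0],[0,0,0],[0,0,0],[0,0,0]]' --gripper 0.0 --force 80

```text
clock: 2.8
position: [0.535, -0.1913, 0.13]
ee_rot: [0.001, 0.819, 0.573, 0.0]
contact_force: [-0.7, 0.3, 5.6]
width: 0.0212
gripper_force: 77.9
```

Emit:
send_rows --xyz '[[0,0,0.01],[0,0,0.02],[0,0,0.03],[0,0,0.03],[0,0,0.03],[0,0,0.03],[0,0,0.02],[0,0,0.01],[0,0,0],[0,0,0]]' --delta_rot '[[0,0,0],[0,0,0],[0,0,0],[0,0,0],[0,0,0],[0,0,0],[0,0,0],[0,0,0],[0,0,0],[0,0,0]]'

```text
clock: 3.8
position: [0.534, -0.1908, 0.3077]
ee_rot: [-0.001, 0.819, 0.574, -0.0]
contact_force: [-0.0, -0.5, -1.0]
width: 0.0211
gripper_force: 78.4
```

Run:
```python
from h import *
s=readout.get_state();print(s['position'],s['contact_force'],s['width'])
a=grab('scene');b=grab('side')
# rod tip measurement (bar points)
for n,im in(('scene',a),('side',b)):
    W=world(im);t=s['position'];m=(abs(W[...,0]-t[0])<.03)&(abs(W[...,1]-t[1])<.03)&(W[...,2]>.1)&(W[...,2]<t[2]-.03)
    v,u=np.nonzero(m);P=W[m];print(n,len(P),P.min(0) if len(P) else 0,u.min(),u.max(),v.min(),v.max())
    for z in(.18,.2,.22,.24):
        q=P[abs(P[:,2]-z)<.008];print(z,len(q),np.median(q,0))
# funnel from all views
for n,im in(('scene',a),('side',b)):
    c=im['color'];W=world(im);m=(abs(W[...,2]-.114)<.006)&(abs(W[...,0]-.57)<.13)&(abs(W[...,1]-.18)<.13)
    P=W[m];print(n,cv2.minAreaRect((P[:,:2]*1000).astype(np.float32)))
u,v=proj(b,[.57,.18,.145])[0].astype(int);x,y=proj(a,[.57,.18,.145])[0].astype(int)
f=lambda i,u,v:cv2.resize(i['color'][v-30:v+30,u-30:u+30,::-1],(390,390),interpolation=2)
cv2.imwrite('pics/fun.png',np.hstack([f(a,x,y),f(b,u,v)]));print(x,y,u,v)
```

```text
[ 0.53397684 -0.19076244  0.30772273] [-0.02604099 -0.50246484 -1.03682768] 0.021106476261427927
scene 128 [ 0.52845788 -0.1916207   0.18641861] 288 293 165 192
0.18 2 [ 0.53539582 -0.18565851  0.1867969 ]
0.2 22 [ 0.53773321 -0.18178553  0.20065309]
0.22 25 [ 0.53863751 -0.1827255   0.2189235 ]
0.24 18 [ 0.53855859 -0.18347357  0.23930868]
side 228 [ 0.52760283 -0.19912904  0.18704648] 330 338 238 270
0.18 2 [ 0.53215444 -0.19428435  0.18719714]
0.2 37 [ 0.53169274 -0.19549493  0.20126406]
0.22 34 [ 0.53249254 -0.19548814  0.22059688]
0.24 38 [ 0.53265002 -0.19586174  0.24013548]
scene ((570.4673461914062, 179.2088623046875), (199.48483276367188, 156.7289276123047), 81.61795806884766)
side ((567.8082885742188, 176.07395935058594), (202.89901733398438, 149.0948028564453), 81.33766174316406)
362 271 294 179
```

View pics/fun.png

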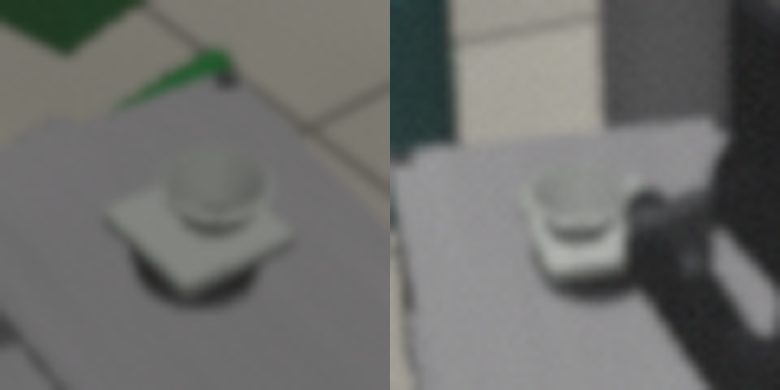

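The scene crop shows the funnel bowl at (362,268) and the side crop shows it at (293,177), shifted about 7 mm toward -x on the plate. Now I'll go near the rack so the wrist camera looks down into the funnel.

Emit:
send_rows --xyz '[[0,0.015,0],[0.003,0.035,0],[0.003,0.045,0],[0.003,0.045,0],[0.003,0.045,0],[0.003,0.045,0],[0.003,0.03,0],[0.003,0.015,0],[0,0.005,0],[0,0,0],[0,0,0]]' --delta_rot '[[0,0,0],[0,0,0],[0,0,0],[0,0,0],[0,0,0],[0,0,0],[0,0,0],[0,0,0],[0,0,0],[0,0,0],[0,0,0]]'

```text
clock: 5.0
position: [0.5554, 0.0878, 0.3086]
ee_rot: [0.0, 0.819, 0.573, -0.001]
contact_force: [0.4, -0.7, -1.4]
width: 0.0212
gripper_force: 78.4
```

Run:
```python
from h import *
s=readout.get_state();print(s['position'],s['contact_force'])
w=grab('wrist');W=world(w)
m=(abs(W[...,2]-.114)<.005)&(abs(W[...,0]-.57)<.13)&(abs(W[...,1]-.18)<.13)
P=W[m];print('plate',cv2.minAreaRect((P[:,:2]*1000).astype(np.float32)))
near=(abs(W[...,0]-.57)<.04)&(abs(W[...,1]-.18)<.04)
for lo,hi in((.149,.16),(.133,.139)):
    m=near&(W[...,2]>lo)&(W[...,2]<hi);P=W[m];q=(P[:,:2]*1000).astype(np.float32)
    if len(q)>5: print(len(q),cv2.minEnclosingCircle(q),cv2.minAreaRect(q))
u,v=proj(w,[.57,.18,.145])[0].astype(int);print(u,v)
cv2.imwrite('pics/w2.png',w['color'][...,::-1])
```

```text
[0.55541775 0.08776445 0.3085951 ] [ 0.41582976 -0.68082295 -1.42508101]
plate ((567.5225219726562, 171.57608032226562), (184.9155731201172, 156.16578674316406), 81.2059326171875)
1690 ((561.3429565429688, 177.27919006347656), 22.12735939025879) ((561.6137084960938, 177.07720947265625), (43.3470458984375, 42.74324417114258), 42.3688850402832)
2194 ((568.6769409179688, 176.98773193359375), 36.304691314697266) ((568.6793823242188, 176.81539916992188), (52.688934326171875, 52.22715759277344), 86.31575012207031)
298 86
```

View pics/w2.png

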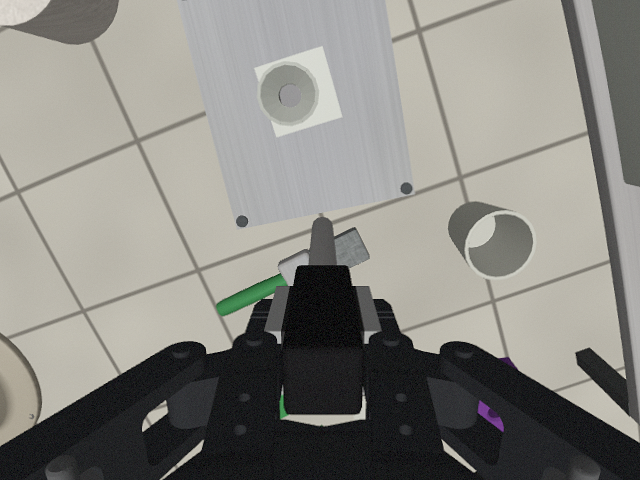

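Wrist view: the funnel bowl is centred near (289,93) with its hole at (290,95), on the square plate centred near (298,92). The funnel axis is about (0.5615, 0.177) and the pipe axis (0.5687, 0.177), so the offset is 7 mm, as it should be. Now I'll check the rod's bar in the same picture.

Run:
```python
from h import *
w=dict(np.load('wrist.npz'));W=world(w);t=np.array([.5554,.0878,.3086])
m=(np.hypot(W[...,0]-t[0],W[...,1]-t[1])<.03)&(W[...,2]>.17)&(W[...,2]<.27)
P=W[m];v,u=np.nonzero(m);print(len(P),P[:,2].min())
for z in(.19,.2,.21,.22,.23):
    q=P[abs(P[:,2]-z)<.005]
    if len(q): print(z,len(q),(q.min(0)-t).round(4),(q.max(0)-t).round(4),(np.median(q,0)-t).round(4))
# predicted tip pixel edges if axis at TCP
for d in(-.003,0,.003): print(proj(w,t+[d,0,-.119]))
r=slice(205,265)
for row in(215,220,225,230,240,250):
    k=np.nonzero(m[row])[0]; print(row,k.min() if len(k) else 0,k.max() if len(k) else 0)
for z in(.2,.22):print(proj(w,[t[0],t[1],z]))
# hole center from depth hole: dark blob
g=cv2.cvtColor(w['color'],cv2.COLOR_RGB2GRAY)[80:110,275:305];print(g[::3,::3])
print(proj(w,[.5615,.177,.136]))
```

```text
871 0.19283780190473354
0.19 9 [-0.0063  0.0019 -0.1158] [ 0.0063  0.0073 -0.1137] [ 0.0036  0.0046 -0.1141]
0.2 72 [-0.0059 -0.0016 -0.1134] [ 0.0065  0.0077 -0.1038] [ 0.0019  0.0064 -0.1086]
0.21 84 [-0.0068 -0.001  -0.1034] [ 0.0065  0.0077 -0.0937] [ 0.0019  0.0065 -0.0984]
0.22 94 [-0.0064 -0.0014 -0.0936] [ 0.0065  0.0077 -0.0836] [ 0.0019  0.0063 -0.0884]
0.23 109 [-0.007  -0.0013 -0.0835] [ 0.0066  0.0076 -0.0737] [ 0.0019  0.0063 -0.0786]
[[318.85653763 226.85905804]]
[[323.05898435 225.37509179]]
[[327.27015054 223.88819721]]
215 0 0
220 315 330
225 312 332
230 312 333
240 311 334
250 310 335
[[323.07886258 229.44241003]]
[[323.1216618  238.20660812]]
[[141 141 141 141 141 141 144 148 144 149]
 [143 141 140 141 136 133 139 146 150 147]
 [144 144 129 138 151 152 152 155 148 149]
 [144 143 141 150 150 151 151 153 163 154]
 [147 137 153 151 148 150 150 151 152 154]
 [149 118 155 150 148 150 152 153 152 158]
 [151 149 154 151 150 152 152 153 152 155]
 [150 156 142 149 149 151 152 150 153 159]
 [157 155 157 150 152 152 151 148 162 160]
 [153 158 160 158 160 161 161 162 165 161]]
[[289.63143241  95.60397455]]
```

Emit:
send_rows --xyz '[[0.001,0.015,0],[0.002,0.025,0],[0.002,0.025,0],[0.001,0.018,0],[0,0.006,0],[0,0,-0.01],[0,0,-0.01],[0,0,-0.01],[0,0,0],[0,0,0],[0,0,0]]' --delta_rot '[[0,0,0],[0,0,0],[0,0,0],[0,0,0],[0,0,0],[0,0,0],[0,0,0],[0,0,0],[0,0,0],[0,0,0],[0,0,0]]'

```text
clock: 6.15
position: [0.5618, 0.1777, 0.2792]
ee_rot: [0.0, 0.819, 0.573, 0.0]
contact_force: [0.2, 0.4, -1.2]
width: 0.0211
gripper_force: 78.4
```

```bash
python3 -c "
from h import *
s=readout.get_state();print(s['position'],s['contact_force'],s['moment'])"
```

```text
[0.5618156  0.17766197 0.27916705] [ 0.21091355  0.37929762 -1.21319021] [ 0.00617644 -0.00263434  0.10295795]
```

Emit:
send_rows --xyz '[[0,0,-0.004],[0,0,-0.004],[0,0,-0.004],[0,0,-0.004],[0,0,-0.003],[0,0,-0.002],[0,0,0]]' --delta_rot '[[0,0,0],[0,0,0],[0,0,0],[0,0,0],[0,0,0],[0,0,0],[0,0,0]]'

```text
clock: 6.85
position: [0.5614, 0.178, 0.2574]
ee_rot: [-0.0, 0.819, 0.574, -0.0]
contact_force: [0.3, -0.4, -0.8]
width: 0.0211
gripper_force: 78.4
```

Emit:
send_rows --xyz '[[0,0,-0.002],[0,0,-0.002],[0,0,-0.002],[0,0,0]]' --delta_rot '[[0,0,0],[0,0,0],[0,0,0],[0,0,0]]'

```text
clock: 7.25
position: [0.5614, 0.1779, 0.2515]
ee_rot: [-0.0, 0.819, 0.574, -0.0]
contact_force: [0.0, 0.1, -0.8]
width: 0.021
gripper_force: 78.4
```

The tip is already below the plate's top (~0.132 m) with no contact force, so I'll keep going gently.

Emit:
send_rows --xyz '[[0,0,-0.002],[0,0,-0.002],[0,0,-0.002],[0,0,-0.002],[0,0,-0.002],[0,0,-0.002],[0,0,0]]' --delta_rot '[[0,0,0],[0,0,0],[0,0,0],[0,0,0],[0,0,0],[0,0,0],[0,0,0]]'

```text
clock: 7.95
position: [0.5614, 0.1779, 0.2395]
ee_rot: [-0.0, 0.819, 0.574, -0.0]
contact_force: [0.9, -0.2, -1.8]
width: 0.0211
gripper_force: 78.4
```

Emit:
send_rows --xyz '[[0,0,-0.001],[0,0,-0.001],[0,0,-0.001],[0,0,-0.001],[0,0,-0.001],[0,0,0]]' --delta_rot '[[0,0,0],[0,0,0],[0,0,0],[0,0,0],[0,0,0],[0,0,0]]'

```text
clock: 8.55
position: [0.5615, 0.178, 0.2346]
ee_rot: [0.0, 0.819, 0.574, -0.0]
contact_force: [-0.1, -0.3, -1.6]
width: 0.0212
gripper_force: 78.4
```

Emit:
send_rows --xyz '[[0,0,-0.001],[0,0,-0.001],[0,0,-0.001],[0,0,-0.001],[0,0,0]]' --delta_rot '[[0,0,0],[0,0,0],[0,0,0],[0,0,0],[0,0,0]]'

```text
clock: 9.05
position: [0.5615, 0.178, 0.2307]
ee_rot: [0.0, 0.819, 0.574, -0.0]
contact_force: [-0.8, -0.7, -1.1]
width: 0.0208
gripper_force: 78.4
```

Emit:
send_rows --xyz '[[0,0,-0.001],[0,0,-0.001],[0,0,-0.001],[0,0,0]]' --delta_rot '[[0,0,0],[0,0,0],[0,0,0],[0,0,0]]'

```text
clock: 9.45
position: [0.5615, 0.178, 0.2277]
ee_rot: [0.0, 0.819, 0.574, -0.0]
contact_force: [0.2, 0.1, -1.5]
width: 0.0212
gripper_force: 78.4
```

Emit:
send_rows --xyz '[[0,0,-0.001],[0,0,-0.001],[0,0,-0.001],[0,0,0]]' --delta_rot '[[0,0,0],[0,0,0],[0,0,0],[0,0,0]]'

```text
clock: 9.85
position: [0.5618, 0.1781, 0.2266]
ee_rot: [0.0, 0.819, 0.574, 0.001]
contact_force: [-1.1, -0.1, 6.3]
width: 0.0214
gripper_force: 79.7
```

Emit:
send_rows --xyz '[[0,0,-0.001],[0,0,-0.001],[0,0,-0.001],[0,0,0]]' --delta_rot '[[0,0,0],[0,0,0],[0,0,0],[0,0,0]]'

```text
clock: 10.25
position: [0.5618, 0.1782, 0.2239]
ee_rot: [0.0, 0.819, 0.574, 0.001]
contact_force: [-2.4, -0.2, 7.5]
width: 0.0211
gripper_force: 79.7
```

Contact with the plug was at tip ~0.108 m, and it slides at about 9 N. I'll keep pushing slowly.

Emit:
send_rows --xyz '[[0,0,-0.001],[0,0,-0.001],[0,0,-0.001],[0,0,-0.001],[0,0,-0.001],[0,0,-0.001],[0,0,-0.001]]' --delta_rot '[[0,0,0],[0,0,0],[0,0,0],[0,0,0],[0,0,0],[0,0,0],[0,0,0]]'

```text
clock: 10.95
position: [0.5619, 0.1782, 0.2171]
ee_rot: [0.0, 0.819, 0.574, 0.001]
contact_force: [-2.6, -0.4, 7.8]
width: 0.021
gripper_force: 79.7
```

Emit:
send_rows --xyz '[[0,0,-0.001],[0,0,-0.001],[0,0,-0.001],[0,0,-0.001],[0,0,-0.001],[0,0,-0.001],[0,0,-0.001]]' --delta_rot '[[0,0,0],[0,0,0],[0,0,0],[0,0,0],[0,0,0],[0,0,0],[0,0,0]]'

```text
clock: 11.65
position: [0.5618, 0.1782, 0.21]
ee_rot: [0.0, 0.819, 0.574, 0.001]
contact_force: [-2.0, -0.3, 8.0]
width: 0.0209
gripper_force: 79.7
```

Emit:
send_rows --xyz '[[0,0,-0.001],[0,0,-0.001],[0,0,-0.001],[0,0,-0.001],[0,0,-0.001],[0,0,-0.001],[0,0,-0.001],[0,0,-0.001]]' --delta_rot '[[0,0,0],[0,0,0],[0,0,0],[0,0,0],[0,0,0],[0,0,0],[0,0,0],[0,0,0]]'

```text
clock: 12.45
position: [0.5614, 0.1781, 0.2015]
ee_rot: [0.0, 0.819, 0.574, 0.001]
contact_force: [-2.6, 0.3, 6.7]
width: 0.0209
gripper_force: 79.4
```

Emit:
send_rows --xyz '[[0,0,-0.001],[0,0,-0.001],[0,0,-0.001],[0,0,-0.001],[0,0,-0.001],[0,0,-0.001],[0,0,-0.001],[0,0,-0.001]]' --delta_rot '[[0,0,0],[0,0,0],[0,0,0],[0,0,0],[0,0,0],[0,0,0],[0,0,0],[0,0,0]]'

```text
clock: 13.25
position: [0.5615, 0.178, 0.1917]
ee_rot: [0.0, 0.819, 0.574, -0.0]
contact_force: [-0.5, 0.2, -0.9]
width: 0.0206
gripper_force: 78.5
```

Emit:
send_rows --xyz '[[0,0,-0.002],[0,0,-0.002],[0,0,0]]' --delta_rot '[[0,0,0],[0,0,0],[0,0,0]]'

```text
clock: 13.55
position: [0.5614, 0.1779, 0.1874]
ee_rot: [-0.0, 0.819, 0.574, -0.0]
contact_force: [0.3, -0.2, -0.6]
width: 0.0212
gripper_force: 78.5
```

Run:
```python
from h import *
s=readout.get_state();print(s['position'],s['contact_force'])
o=[]
for n in('scene','side'):
    im=grab(n);u,v=proj(im,[.568,.177,.05])[0].astype(int);W=world(im)
    m=(abs(W[...,0]-.57)<.08)&(abs(W[...,1]-.177)<.09)&(W[...,2]>.018)&(W[...,2]<.06);P=W[m];print(n,len(P),np.median(P,0) if len(P) else 0,P.max(0) if len(P) else 0)
    o.append(cv2.resize(im['color'][v-60:v+60,u-60:u+60,::-1],(400,400),interpolation=2))
cv2.imwrite('pics/tray.png',np.hstack(o))
```

```text
[0.56135673 0.17791745 0.18743959] [ 0.28827919 -0.21412964 -0.58974848]
scene 261 [0.63697165 0.20101731 0.0290771 ] [0.64999103 0.26690997 0.03633256]
side 222 [0.52418502 0.1530957  0.02934919] [0.64160785 0.26424141 0.05125838]
```

View pics/tray.png

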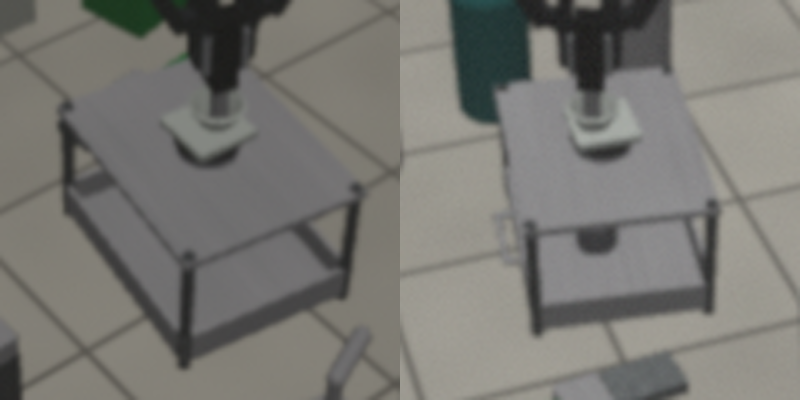

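The side crop shows the dark plug below the plate at (598,238). I'll check its height to be sure it lies in the tray.

Run:
```python
from h import *
im=dict(np.load('side.npz'));u,v=proj(im,[.568,.177,.05])[0].astype(int);W=world(im)
uc=int(u-60+198/3.333);vc=int(v-60+238/3.333);print(uc,vc)
for dv in range(-6,7,2): print(dv,W[vc+dv,uc].round(4),im['color'][vc+dv,uc])
```

```text
294 218
-6 [0.5385 0.0894 0.113 ] [138 137 139]
-4 [0.5359 0.081  0.1139] [104 103 105]
-2 [0.5588 0.159  0.0375] [73 72 73]
0 [0.5583 0.1582 0.0309] [59 60 61]
2 [0.5593 0.1619 0.0202] [63 62 62]
4 [0.5574 0.1561 0.0181] [72 71 73]
6 [0.5582 0.1596 0.0074] [133 131 133]
```

The plug stands on the tray floor. Now I'll withdraw the rod straight up.

Emit:
send_rows --xyz '[[0,0,0.003],[0,0,0.006],[0,0,0.01],[0,0,0.012],[0,0,0.015],[0,0,0.015],[0,0,0.015],[0,0,0.015],[0,0,0.015],[0,0,0.012],[0,0,0.006],[0,0,0]]' --delta_rot '[[0,0,0],[0,0,0],[0,0,0],[0,0,0],[0,0,0],[0,0,0],[0,0,0],[0,0,0],[0,0,0],[0,0,0],[0,0,0],[0,0,0]]'

```text
clock: 14.85
position: [0.5619, 0.1781, 0.3131]
ee_rot: [0.0, 0.819, 0.574, 0.001]
contact_force: [-0.3, 0.1, -1.2]
width: 0.0211
gripper_force: 78.5
```

Emit:
send_rows --xyz '[[0,-0.015,0],[-0.003,-0.035,0],[-0.003,-0.045,0],[-0.003,-0.048,0],[-0.003,-0.048,0],[-0.003,-0.048,0],[-0.003,-0.045,0],[-0.003,-0.04,0],[-0.003,-0.03,0],[-0.002,-0.01,0],[0,0,0],[0,0,0]]' --delta_rot '[[0,0,0],[0,0,0],[0,0,0],[0,0,0],[0,0,0],[0,0,0],[0,0,0],[0,0,0],[0,0,0],[0,0,0],[0,0,0],[0,0,0]]'

```text
clock: 16.05
position: [0.5351, -0.1853, 0.3114]
ee_rot: [-0.001, 0.819, 0.574, 0.0]
contact_force: [-0.7, 0.4, -0.2]
width: 0.021
gripper_force: 78.5
```

Run:
```python
from h import *
s=readout.get_state();t=s['position'];print(t,s['contact_force'],s['ee_rot'])
w=grab('wrist');W=world(w)
m=(np.hypot(W[...,0]-t[0],W[...,1]-t[1])<.03)&(W[...,2]>.15)&(W[...,2]<t[2]-.04);P=W[m];print('tipz',P[:,2].min()-t[2])
for z in(-.1,-.08):
    q=P[abs(P[:,2]-t[2]-z)<.005]-t;print(z,q.min(0),q.max(0))
m=(abs(W[...,2]-.055)<.004)&(abs(W[...,0]-.535)<.05)&(abs(W[...,1]+.19)<.05);P=W[m];print(len(P),cv2.minAreaRect((P[:,:2]*1000).astype(np.float32)))
```

```text
[ 0.53512351 -0.18526332  0.31138722] [-0.73410456  0.43825627 -0.15017523] [-8.43492780e-04  8.19165897e-01  5.73556023e-01  1.01656304e-04]
tipz -0.1150748405892954
-0.1 [-0.00697726 -0.00115211 -0.10499548] [ 0.00641642  0.00802652 -0.09514311]
-0.08 [-0.00680043 -0.00128448 -0.08491316] [ 0.00651592  0.00782102 -0.07500834]
4984 ((534.5540771484375, -190.3216552734375), (75.41497039794922, 75.28043365478516), 89.40980529785156)
```

Emit:
send_rows --xyz '[[-0.0005,-0.005,0],[0,0,-0.01],[0,0,-0.02],[0,0,-0.03],[0,0,-0.03],[0,0,-0.02],[0,0,-0.01],[0,0,-0.005],[0,0,0],[0,0,0]]' --delta_rot '[[0,0,0],[0,0,0],[0,0,0],[0,0,0],[0,0,0],[0,0,0],[0,0,0],[0,0,0],[0,0,0],[0,0,0]]'

```text
clock: 17.1
position: [0.5358, -0.1913, 0.1879]
ee_rot: [0.001, 0.819, 0.574, 0.001]
contact_force: [-0.6, -0.6, -0.2]
width: 0.0215
gripper_force: 78.4
```

Emit:
send_rows --xyz '[[0,0,-0.003],[0,0,-0.003],[0,0,-0.003],[0,0,-0.003],[0,0,-0.002],[0,0,0]]' --delta_rot '[[0,0,0],[0,0,0],[0,0,0],[0,0,0],[0,0,0],[0,0,0]]'

```text
clock: 17.7
position: [0.5348, -0.1909, 0.1724]
ee_rot: [-0.0, 0.819, 0.574, -0.0]
contact_force: [0.6, -0.2, -0.2]
width: 0.0214
gripper_force: 78.4
```

Emit:
send_rows --xyz '[[0,0,-0.004],[0,0,-0.004],[0,0,-0.005],[0,0,-0.006],[0,0,-0.006],[0,0,-0.006],[0,0,-0.004],[0,0,-0.002],[0,0,0],[0,0,0]]' --delta_rot '[[0,0,0],[0,0,0],[0,0,0],[0,0,0],[0,0,0],[0,0,0],[0,0,0],[0,0,0],[0,0,0],[0,0,0]]'

```text
clock: 18.7
position: [0.5352, -0.1911, 0.136]
ee_rot: [0.0, 0.819, 0.574, 0.0]
contact_force: [0.1, 0.9, -2.0]
width: 0.0211
gripper_force: 78.4
```

Emit:
send_rows --xyz '[[0,0,-0.001],[0,0,-0.001],[0,0,-0.001],[0,0,-0.001],[0,0,0],[0,0,0]]' --delta_rot '[[0,0,0],[0,0,0],[0,0,0],[0,0,0],[0,0,0],[0,0,0]]'

```text
clock: 19.3
position: [0.535, -0.191, 0.1318]
ee_rot: [0.0, 0.819, 0.574, 0.0]
contact_force: [-0.1, -1.1, -0.4]
width: 0.0211
gripper_force: 78.4
```

Tip is ~2 mm above the bottom, in the hole. Release, let it settle and lift away.

Emit:
send_rows --xyz '[[0,0,-0.001],[0,0,-0.001],[0,0,0]]' --delta_rot '[[0,0,0],[0,0,0],[0,0,0]]'

```text
clock: 19.6
position: [0.5351, -0.1911, 0.1301]
ee_rot: [0.0, 0.819, 0.574, 0.0]
contact_force: [-0.5, 0.4, 0.1]
width: 0.0212
gripper_force: 78.7
```

Emit:
send_rows --xyz '[[0,0,0],[0,0,0],[0,0,0],[0,0,0],[0,0,0],[0,0,0],[0,0,0],[0,0,0],[0,0,0]]' --delta_rot '[[0,0,0],[0,0,0],[0,0,0],[0,0,0],[0,0,0],[0,0,0],[0,0,0],[0,0,0],[0,0,0]]' --gripper 0.0854

```text
clock: 20.5
position: [0.535, -0.191, 0.1298]
ee_rot: [0.0, 0.819, 0.574, 0.0]
contact_force: [0.3, -0.3, 0.2]
width: 0.0853
gripper_force: 0.0
```

Emit:
send_rows --xyz '[[0,0,0.005],[0,0,0.015],[0,0,0.025],[0,0,0.03],[0,0,0.03],[0,0,0.03],[0,0,0.02],[0,0,0.01],[0,0,0],[0,0,0],[0,0,0]]' --delta_rot '[[0,0,0],[0,0,0],[0,0,0],[0,0,0],[0,0,0],[0,0,0],[0,0,0],[0,0,0],[0,0,0],[0,0,0],[0,0,0]]'

```text
clock: 21.6
position: [0.5343, -0.1907, 0.2932]
ee_rot: [-0.001, 0.819, 0.574, -0.001]
contact_force: [-0.4, -0.6, 0.5]
width: 0.0853
gripper_force: 0.0
```

Run:
```python
from h import *
s=readout.get_state();print(s['position'],s['width'])
w=grab('wrist');W=world(w);m=(W[...,2]>.16)&(W[...,2]<.2)&(abs(W[...,0]-.536)<.03)&(abs(W[...,1]+.192)<.03);P=W[m]
print(len(P),np.median(P,0),P.max(0));m2=abs(P[:,2]-.18)<.004;print(cv2.minAreaRect((P[m2,:2]*1000).astype(np.float32)))
cv2.imwrite('pics/end.png',w['color'][...,::-1])
```

```text
[ 0.5343394  -0.19068221  0.29324845] 0.0853455554408918
1274 [ 0.53590705 -0.18805321  0.18118226] [ 0.54852613 -0.17696674  0.1836995 ]
((535.0800170898438, -190.46347045898438), (22.604068756103516, 21.72834014892578), 70.60735321044922)
```

View pics/end.png

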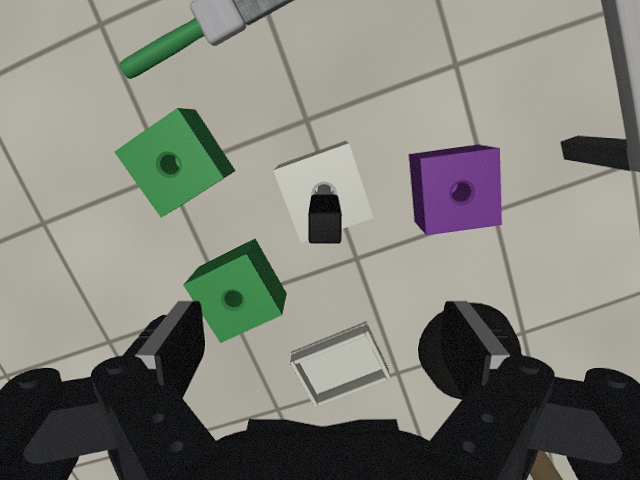

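The rod stands upright in the white stand, its top at (325,225) in the image and 0.18 m high, so it is fully seated. The gripper is clear of it, so I'll hand the job in.

```bash
python3 -c "
from rig import order
print(order.sign_off())"
```

```text
the job is handed in; nothing more can be done
None
```

I pushed the plug out into the rack's tray, stood the rod back in its white stand and let go, and handed the job in at about 22 s; `sign_off()` returned no verdict.

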